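# Offer up a taped wooden arrow over its place on a sign board

## Task

The wooden arrow on the rack has sticky tape underneath and is about to go on the blue sign board: pick it up, carry it over the tops of the paint tins and hold it level just above the arrow-shaped bare place on the board, about a finger's thickness (10 to 15 mm) off the face, pointing the same way as the place and centred over it to within a few millimetres. The tape grabs at first touch, so the arrow must not touch the board or the bench, and the board, tins and clamp stay where they are. Finish while still holding the arrow there, still and without letting go, so that I can check its position before it is pressed down.

Things in the scene. Friction and masses are not known exactly. Their poses are not given: they have to be found in the camera images.
- arrow_center (a point): Flat arrow cut from pale wood, 188 mm long, 30 mm thick, about 150 g. This point: middle of the shaft, half-way up (underside 15 mm below). x points to the tip, z up. Shaft 50 mm wide (along y), from x = -76 to +34 mm; triangular head from x = +34 (90 mm wide there) to the tip. Two strips of grey tape 1 mm thick under it. Grip it here across the shaft, along y; centre of mass at x = +10 mm
- arrow_tip (a point): The arrow's pointed tip, half-way up its thickness: 112 mm from the centre point along the arrow's x
- rack: Grey base plate 190 x 130 x 9 mm, fixed to the bench, with two dark wooden battens 20 mm wide and 120 mm long along y, centred at x = -60 and +55 mm, tops 39 mm above the bench. Origin: centre of its underside. The arrow lies level across the battens, underside at their tops, pointing roughly along the rack's +x; its shaft is free underneath between them
- board: Loose sign board of wood 260 x 190 x 18 mm, painted blue, lying flat on the bench (750 g). Origin: centre of its underside; x along its length. Bare wood shows in two places on its top face: one arrow-shaped, and a plain disc 52 mm across (for another part) at x = -75, y = +55 mm
- place_center (a point): The arrow-shaped bare place on the board's top face (18 mm above the bench): the arrow's outline, 5 mm smaller all round so that the arrow covers its edge. This point lies on the face, right where the arrow's centre point belongs above it; x points to the tip of the place, z up. It runs from x = -71 to +102 mm, its shaft 40 mm wide
- tin_large: Closed paint tin, steel with a grey band, 104 mm across, 125 mm high, full (1.25 kg), standing between rack and board. Origin: centre of its underside
- tin_small: Closed paint tin, steel with a grey band, 88 mm across, 95 mm high, full (0.7 kg), standing between rack and board, farther from the robot than the large tin. Origin: centre of its underside
- clamp: Steel bar clamp lying flat on the bench beyond the tins: 300 mm bar along its y, two jaws 115 mm long towards its +x, wooden handle; 26 mm high. Origin: middle of the bar, on the bench
Things that resemble listed ones, but are neither listed nor needed, are in the scene too. Of the things like the part that bears arrow_center, leave any that is yellow; of the rest the smaller one is meant.

How it is judged:
By the outcome, as a careful person would: the job done as asked, in the order asked, and still so for the second after the job is handed in, while the arm keeps its last pose, push and grip.
It also fails if it takes over 42 s, if anything falls off the work surface, if the arm or the gripper's body presses on something with over 40 N, if the wrist force passes 120 N, or if a joint passes its speed limit or range.

## Robot

A 6-joint arm with a two-finger parallel gripper is mounted at the origin on the work surface. World frame = base frame: x ahead of the robot, y to its left, z up, the work surface at z = 0. Lengths are in m, angles in rad, forces in N, time in s.
With the tool pointing down it reaches from about 0.3 to 0.875 m from the base axis. Payload 6.4 kg.
Tool frame: the origin (TCP) lies midway between the tips of the shut fingers; the grasp point (between the pads) lies ctrl.grip_point_offset behind it (ctrl.grip_point_offset is the distance from the TCP to the grasp point, in m); z points along the fingers, y is the direction in which the jaws open and shut (so a half turn about z gives the same grasp; the last joint's range is limited). The gripper opens to 85 mm and grips with 20 to 120 N. Pads are 22 mm wide; open, the fingers measure 114 mm over their backs; the gripper's body (76 mm by 85 mm) begins 54 mm behind the grasp point. The pads swing forward as they close: fully open they stand 13 mm farther back than shut.
Start: joints at [1.109, 0.181, 1.607, -0, 1.354, -0.206], TCP at [0.145, 0.556, 0.231] pointing down, gripper open.
Joint ranges: [-2.99, 2.99], [-0.89, 2.07], [0.3, 2.58], [-1.14, 4.28], [0, 2.63], [-3.12, 3.12]. Speed limits (rad/s): [2.57, 2.57, 3.01, 3.14, 3.14, 3.14].

## Interface

Orientations are given as a unit quaternion [w, x, y, z].
In Python, from bench import ctrl, viewer gives the robot as it stands.
- The arm moves only by the shell command python3 -m handwheel 'ROWS' [OPENING]. ROWS is JSON, a list of rows, each an object with "travel": the shift along the tool's x, y, z as a fraction of full scale, a list of three; "dr": the turn, a rotation vector about the tool's x, y, z as a fraction of full scale, a list of three. A call has 1 to 20 rows; each row shifts and turns the pose as measured when the row begins, along the tool's axes as they then stand; what a row does not reach is not made up. Full scale, the value 1, is 150 mm for a shift and 30 degrees for a turn. A row lasts 1/12 s, in which the tool goes at most 41.7 mm and 7.16 degrees, less where a joint would pass 70% of its speed; a pose out of reach is approached as far as the arm can. A call with a number of a shift or a turn outside -1 to 1 is refused whole. A call with a gripper value outside its range is refused whole. OPENING is the opening, from -1 (shut) to 1 (fully open), set as the call begins (- or left out, the last holds). The fingers move at their own pace and stop on an object; the grip force is fixed at half the most. Time passes only in rows, so rows that do not move let the fingers close. It gives the time, the measured TCP pose, the force and the opening at its end, in the units of the state.
- ctrl.get_obs(): the state, without advancing time (a new reading comes with each control period).
- viewer.camera(name): name is "scene" or "top" or "wrist"; returns the picture (420x560x3 uint8, red, green, blue); there is no depth.
- viewer.get_calibration(name): a dict with "camera_matrix" (3x3 intrinsics, pixels), "R" (3x3) and "t" (3): a world point X has camera coordinates R X + t. Camera axes: x right, y down, z forward; pixel columns grow to the right and rows downward; lengths in m; the calibration is good to about 2 mm. A picture is of the moment at which its call begins: read the wrist's pose just before it. get_calibration takes no time and is no camera call; for the wrist camera it gives the pose at the moment of the call.
- ctrl.hand_in(): hands the job in, once; it reports no verdict.
The state is a dict: "time_s": time; "q": joint angles; "dq": joint speeds; "joint_efforts": joint torques, N m; "eef_pos": TCP position; "eef_rot": TCP orientation; "wrist_force": force on the tool from outside, world axes, zero at the start; "torque": the same for the moment, N m; "opening": opening from 0.0 (shut) to 1.0 (fully open).
Only numpy, scipy, OpenCV 4.12 (cv2) and the standard library are available. Lean on these libraries where they do the work, as an engineer would, in place of code of your own. Each camera call takes 0.05 s, during which the arm holds its last target. There are 200 camera calls.

## Working session

There is one attempt and no reset: what is moved stays moved. The work goes in short steps, Python scripts to look and compute and a shell command to move; the robot and the scene stay as the last step left them, time stands still between calls to the robot, and variables do not carry over. Pictures are saved under pics/ and viewed, about 8 in all and at most 12, crops included, and the job is handed in when it is done.

```bash
mkdir -p pics; python3 - <<'E'
from bench import ctrl, viewer
import cv2, numpy as np
np.set_printoptions(precision=4,suppress=True)
o=ctrl.get_obs(); print(o['time_s'],o['eef_pos'],o['eef_rot'],o['opening'],o['wrist_force'],ctrl.grip_point_offset)
for n in("scene","top"):
    im=viewer.camera(n); cv2.imwrite(f"pics/{n}0.png",cv2.cvtColor(im,cv2.COLOR_RGB2BGR))
    c=viewer.get_calibration(n); print(n,c)
E
```

```text
0.0 [0.1452 0.5558 0.2304] [-0.0003  0.1276  0.9918 -0.0008] 1.0038590669299083 [ 0.3147  0.1986 -0.0693] 0.0187
scene {'camera_matrix': array([[489.5389,   0.    , 275.0491],
       [  0.    , 489.5389, 210.1187],
       [  0.    ,   0.    ,   1.    ]]), 'R': array([[-0.5883,  0.8087, -0.0038],
       [ 0.5794,  0.4182, -0.6995],
       [-0.5641, -0.4137, -0.7146]]), 't': array([ 0.405 , -0.2128,  1.5171])}
top {'camera_matrix': array([[436.736 ,   0.    , 284.6677],
       [  0.    , 436.736 , 213.0534],
       [  0.    ,   0.    ,   1.    ]]), 'R': array([[ 0.0003, -0.9995, -0.0303],
       [-0.9949,  0.0028, -0.1008],
       [ 0.1008,  0.0301, -0.9945]]), 't': array([-0.1009,  0.5374,  1.144 ])}
```

View pics/top0.png

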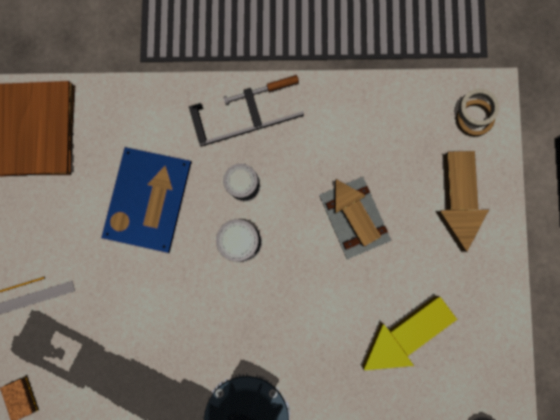

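View pics/scene0.png

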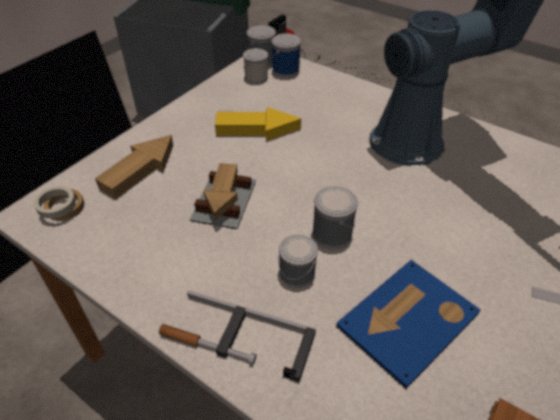

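Two views: in the top view the candidates are the wooden arrow on the rack (355,213, tip 338,182), a larger wooden arrow on the bench (463,200), and a yellow one (410,335). The one on the rack fits: it isn't yellow and it's the smaller of the two wooden ones. The board is at (147,200) with its arrow-shaped place tip at (165,167), and the tins are at (241,181) and (238,240). Next I'll check this in one enlarged montage.

```bash
python3 - <<'E'
import cv2, numpy as np
t=cv2.imread("pics/top0.png"); s=cv2.imread("pics/scene0.png")
def crop(im,u,v,w,h,k,f):
    c=cv2.resize(im[v:v+h,u:u+w],None,fx=k,fy=k,interpolation=cv2.INTER_CUBIC)
    for i in range(0,w,10):cv2.putText(c,str(u+i),(int((i+.5)*k),8),0,.28,(255,0,255),1);cv2.line(c,(int((i+.5)*k),9),(int((i+.5)*k),13),(255,0,255),1)
    for i in range(0,h,10):cv2.putText(c,str(v+i),(0,int((i+.5)*k)+3),0,.28,(255,0,255),1)
    return c
a=crop(t,317,170,80,60+30,4,0)[:300]; 
A=crop(t,315,172,80,60*1+15,5,0); B=crop(t,100,145,80*1,75,5,0)
# 400x375
C=crop(s,185,155,80,45*1+25,5,0)
D=crop(s,355,275,80,70,5,0)
m=np.vstack([np.hstack([A,B]),np.hstack([C,D])]); m=cv2.resize(m,(800,600)) if m.shape[0]<=600 else m
print(m.shape); m=cv2.resize(m,None,fx=600/m.shape[0],fy=600/m.shape[0],interpolation=cv2.INTER_AREA)
cv2.imwrite("pics/mont.png",m)
E
```

```text
(725, 800, 3)
```

View pics/mont.png

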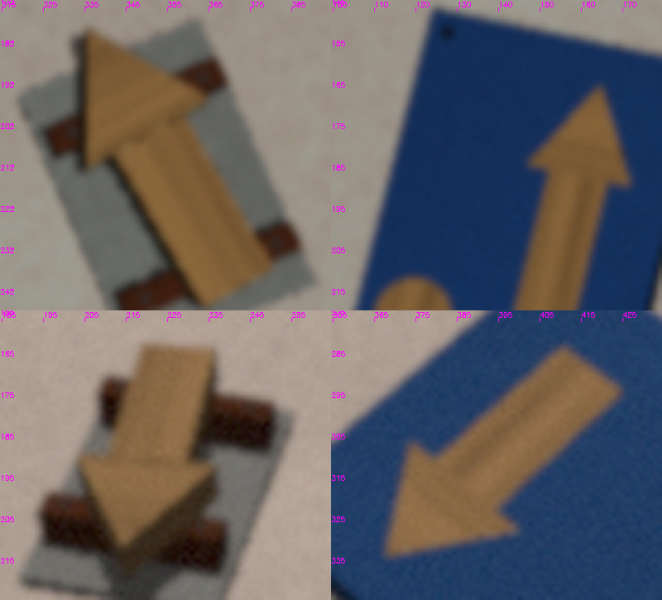

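The montage confirms it: the wooden arrow lies across dark battens on the grey rack (top view, tip ≈336,179), and the place is on the blue board (tip ≈165,166). Next I'll fit both known outlines jointly in the two views for x, y, z and yaw.

```bash
cat > fit.py <<'E'
import cv2, numpy as np
from scipy.optimize import least_squares
from bench import ctrl, viewer
np.set_printoptions(precision=4,suppress=True)
def outline(d=0):
    # d: inset; arrow top outline
    if d==0: return np.array([[-76,-25],[34,-25],[34,-45],[112,0],[34,45],[34,25],[-76,25]])/1e3
    hh=np.interp(39,[34,112],[45,0])-5/np.cos(np.arctan2(45,78))  # half width at x=39
    return np.array([[-71,-20],[39,-20],[39,-hh*1e3*0-hh],[102,0],[39,hh],[39,20],[-71,20]])/1e3
def proj(c,X):
    p=(c['R']@X.T).T+c['t']; return (p[:,:2]/p[:,2:])@np.diag(np.diag(c['camera_matrix'])[:2])+c['camera_matrix'][:2,2]
def contour(im,thr,seed,k=4,fn=None):
    f=im.astype(np.float32); g=cv2.GaussianBlur(f[...,0]-f[...,2],(0,0),.6)
    if fn: g=np.minimum(g,fn(f))
    m=(cv2.resize(g,None,fx=k,fy=k,interpolation=cv2.INTER_LINEAR)>thr).astype(np.uint8)
    cs,_=cv2.findContours(m,cv2.RETR_EXTERNAL,cv2.CHAIN_APPROX_NONE)
    cs=[c for c in cs if cv2.pointPolygonTest(c,(seed[0]*k,seed[1]*k),False)>=0]
    c=max(cs,key=cv2.contourArea)[:,0].astype(float); return (c+.5)/k-.5
def world(p,P): 
    c,s=np.cos(p[3]),np.sin(p[3]); xy=P@np.array([[c,s],[-s,c]])+p[:2]
    return np.c_[xy,np.full(len(P),p[2])]
def fit(views,P,p0,fixz=None):
    # views: (calib, contour)
    def r(q):
        if fixz is not None: q=np.r_[q[:2],fixz,q[2]]
        o=[]
        for c,k in views:
            pl=proj(c,world(q,P)).astype(np.float32)
            o+= [cv2.pointPolygonTest(pl,(float(a),float(b)),True) for a,b in k]
        return np.array(o)
    q0=np.array(p0) if fixz is None else np.array([p0[0],p0[1],p0[3]])
    s=least_squares(r,q0,loss='soft_l1',f_scale=.5,diff_step=1e-4,x_scale=[.01,.01,.01,.05] if fixz is None else [.01,.01,.05])
    res=r(s.x); return s.x, np.median(np.abs(res)), np.mean(res)
E
python3 - <<'E'
from fit import *
T=viewer.get_calibration("top");S=viewer.get_calibration("scene")
rd=lambda n:cv2.cvtColor(cv2.imread(f"pics/{n}0.png"),cv2.COLOR_BGR2RGB)
t,s=rd("top"),rd("scene")
for n,im,pts in(("top",t,[(355,215),(340,195),(157,205),(120,215),(330,205),(335,195),(130,180),(345,220)]),("scene",s,[(223,170),(215,195),(395,305),(205,180),(230,204),(400,350),(233,180)])):
    for u,v in pts: print(n,(u,v),im[v,u])
def back(c,uv,z):
    d=np.linalg.inv(c['camera_matrix'])@np.r_[uv,1]; d=c['R'].T@d; o=-c['R'].T@c['t']; return o+d*(z-o[2])/d[2]
def init(tail,tip,z):
    a,b=back(T,tail,z),back(T,tip,z); y=np.arctan2(b[1]-a[1],b[0]-a[0]); L=np.hypot(*(b-a)[:2]); print('len',L)
    return [a[0]+76e-3*np.cos(y),a[1]+76e-3*np.sin(y),z,y]
for nm,d,seeds,thr,ends,z in(("arrow",0,((355,215),(223,180)),(60,60),((374,242),(336,180)),.069),("place",5,((157,205),(395,305)),(10,10),((153,227),(165,166)),.018)):
    p0=init(*ends,z); ct=contour(t,thr[0],seeds[0]);cs=contour(s,thr[1],seeds[1])
    print(nm,'init',np.array(p0),[cv2.contourArea(c.astype(np.float32)) for c in(ct,cs)],ct.min(0),ct.max(0),cs.min(0),cs.max(0))
    P=outline(d)
    print(' both',*fit([(T,ct),(S,cs)],P,p0))
    print(' top z fixed',*fit([(T,ct)],P,p0,z)); print(' scene z fixed',*fit([(S,cs)],P,p0,z))
for nm,uv,z in(("large",(238,240),.125),("small",(241,181),.095)): print(nm,back(T,uv,z))
E
```

```text
top (355, 215) [128  94  54]
top (340, 195) [127  93  54]
top (157, 205) [113  82  47]
top (120, 215) [130  95  55]
top (330, 205) [58 29 16]
top (335, 195) [63 48 32]
top (130, 180) [20 48 90]
top (345, 220) [84 87 83]
scene (223, 170) [139 106  71]
scene (215, 195) [141 106  70]
scene (395, 305) [123  92  60]
scene (205, 180) [176 161 150]
scene (230, 204) [60 43 28]
scene (400, 350) [ 35  63 102]
scene (233, 180) [81 61 39]
len 0.18614371775675265
arrow init [ 0.5236 -0.2918  0.069   0.533 ] [1153.875, 729.3125] [336.125 181.125] [378.875 244.125] [205.625 164.375] [235.125 209.375]
 both [ 0.5241 -0.292   0.0594  0.5155] 0.8845538448826242 1.0102530356610742
 top z fixed [ 0.5253 -0.2897  0.5042] 1.0509112143535386 1.1264823076253883
 scene z fixed [ 0.5263 -0.2877  0.5095] 1.0391387874618199 1.152018797702056
len 0.17026478643752962
place init [ 0.576   0.2433  0.018  -0.1658] [206857.0625, 175762.75] [-0.375 -0.375] [559.375 419.375] [-0.375 -0.375] [559.375 419.375]
 both [ 0.4136  0.037   0.303  -0.977 ] 194.52070314824803 -209.0391319839534
 top z fixed [ 0.2264  0.1913 -1.0215] 192.61950193823458 -205.62262505034147
 scene z fixed [ 0.4694 -0.1278 -0.8097] 201.6883581644315 -209.19274624089633
large [0.4614 0.0094 0.125 ]
small [0.6125 0.0076 0.095 ]
```

```bash
sed -i 's/RETR_EXTERNAL/RETR_LIST/; s/c=max(cs,key=cv2.contourArea)/c=min(cs,key=cv2.contourArea)/' fit.py
python3 - <<'E'
from fit import *
T=viewer.get_calibration("top");S=viewer.get_calibration("scene")
rd=lambda n:cv2.cvtColor(cv2.imread(f"pics/{n}0.png"),cv2.COLOR_BGR2RGB)
t,s=rd("top"),rd("scene")
for nm,d,seeds,thrs,p0 in(("arrow",0,((355,215),(223,180)),((45,50),(40,45),(50,50)),[.5236,-.2918,.069,.53]),("place",5,((157,205),(395,305)),((0,0),(-8,0)),[.576,.2433,.018,-.166])):
  P=outline(d)
  for thr in thrs:
    ct=contour(t,thr[0],seeds[0]);cs=contour(s,thr[1],seeds[1])
    print(nm,thr,[cv2.contourArea(c.astype(np.float32)) for c in(ct,cs)])
    for lab,v,z in(("both",[(T,ct),(S,cs)],None),("top",[(T,ct)],p0[2]),("scene",[(S,cs)],p0[2])): print(lab,*fit(v,P,p0,z))
o=ctrl.get_obs();from scipy.spatial.transform import Rotation as R
q=o['eef_rot'];print(R.from_quat(q[[1,2,3,0]]).as_matrix())
w=viewer.get_calibration("wrist");print(w['camera_matrix'],w['R'],w['t'],-w['R'].T@w['t'])
E
```

```text
arrow (45, 50) [1316.59375, 847.4375]
both [ 0.5266 -0.2892  0.0649  0.512 ] 0.3180810935772836 0.226103337170293
top [ 0.5265 -0.2886  0.5099] 0.39806746544906313 0.24848551376393968
scene [ 0.5292 -0.2862  0.5137] 0.302247379784915 0.3210386254091169
arrow (40, 45) [1364.78125, 898.96875]
both [ 0.5267 -0.2889  0.0654  0.5098] 0.17283231974665647 -0.07610762976096837
top [ 0.5265 -0.2885  0.5086] 0.18832612702573037 -0.0202657909486878
scene [ 0.5294 -0.286   0.5119] 0.18058412237156446 -0.03829891914639851
arrow (50, 50) [1267.84375, 847.4375]
both [ 0.5264 -0.2895  0.0645  0.5137] 0.4144106459945398 0.36977667242014467
top [ 0.5266 -0.2888  0.5109] 0.6052091914098545 0.5126594063462413
scene [ 0.5292 -0.2862  0.5137] 0.302247379784915 0.3210386254091169
place (0, 0) [886.40625, 1224.5]
both [ 0.5726  0.2507  0.0164 -0.2129] 0.1469994888452684 -0.12354657464407685
top [ 0.5726  0.25   -0.2139] 0.08917586502274805 -0.04696583765849524
scene [ 0.5735  0.251  -0.2128] 0.18739685705618808 -0.16051835498193573
place (-8, 0) [914.1875, 1224.5]
both [ 0.5726  0.2507  0.0164 -0.2128] 0.2353874073644714 -0.20916366591188507
top [ 0.5726  0.25   -0.2142] 0.24718653006450353 -0.2214024190863404
scene [ 0.5735  0.251  -0.2128] 0.18739685705618808 -0.16051835498193573
[[-0.9675  0.253  -0.0007]
 [ 0.253   0.9675 -0.0014]
 [ 0.0003 -0.0015 -1.    ]]
[[355.7772   0.     275.5407]
 [  0.     355.7772 209.8658]
 [  0.       0.       1.    ]] [[ 0.2528  0.9675 -0.0019]
 [ 0.915  -0.2384  0.3254]
 [ 0.3143 -0.084  -0.9456]] [-0.5749 -0.0429  0.3809] [0.0648 0.5779 0.373 ]
```

Arrow: (0.527, −0.289), top at z ≈ 0.066 (expected 0.069), yaw 0.51. Place: (0.573, 0.250), z ≈ 0.017 (expected 0.018), yaw −0.213. These agree with the text and are within reach, so I'll start the approach.

```bash
python3 -m handwheel '[{"travel":[-0.17,-0.21,0],"dr":[0,0,0]},{"travel":[-0.17,-0.21,0],"dr":[0,0,0]},{"travel":[-0.17,-0.21,0],"dr":[0,0,0]},{"travel":[-0.17,-0.21,0],"dr":[0,0,0]},{"travel":[-0.17,-0.21,0],"dr":[0,0,0]},{"travel":[-0.17,-0.21,0],"dr":[0,0,0]},{"travel":[-0.17,-0.21,0],"dr":[0,0,0]},{"travel":[-0.17,-0.21,0],"dr":[0,0,0]},{"travel":[-0.17,-0.21,0],"dr":[0,0,0]},{"travel":[-0.17,-0.21,0],"dr":[0,0,0]},{"travel":[-0.17,-0.21,0],"dr":[0,0,0]},{"travel":[-0.17,-0.21,0],"dr":[0,0,0]},{"travel":[-0.17,-0.21,0],"dr":[0,0,0]},{"travel":[-0.17,-0.21,0],"dr":[0,0,0]},{"travel":[-0.17,-0.21,0],"dr":[0,0,0]},{"travel":[-0.17,-0.21,0],"dr":[0,0,0]}]' 1
cat > go.py <<'E'
# usage: go.py x y z yaw_of_tool_y : remaining shift (fraction) in the tool's axes and turn (fraction)
import sys
from fit import *
from scipy.spatial.transform import Rotation as R
o=ctrl.get_obs();q=np.array(o['eef_rot']);M=R.from_quat(q[[1,2,3,0]]).as_matrix()
x,y,z,a=map(float,sys.argv[1:5]);yd=np.array([np.cos(a),np.sin(a),0]);zd=np.array([0,0,-1.]);G=np.c_[np.cross(yd,zd),yd,zd]
d=np.array([x,y,z])-o['eef_pos']
print('t',o['time_s'],'pos',np.array(o['eef_pos']),'q',np.array(o['q']),'F',np.array(o['wrist_force']),'open',o['opening'])
print('tool shift frac',M.T@d/.15,'turn frac',R.from_matrix(M.T@G).as_rotvec()/np.radians(30),'shift frac after turn',G.T@d/.15)
E
python3 go.py .527 -.289 .2 2.081
```

```text
time_s: 1.43
eef_pos: [0.4142, -0.0493, 0.2259]
eef_rot: [-0.0, 0.12, 0.993, -0.002]
wrist_force: [0.6, 0.9, -0.9]
opening: 1.004
t 1.4333 pos [ 0.4142 -0.0493  0.2259] q [-0.4009 -0.1873  1.9852 -0.0051  1.3432 -1.7292] F [ 0.6387  0.9049 -0.8743] open 1.0044735162914857
tool shift frac [-1.1124 -1.3708  0.1789] turn frac [-0.0087 -0.0042 -1.4355] shift frac after turn [ 0.1239 -1.7617  0.1725]
```

```bash
python3 -m handwheel '[{"travel":[-0.17,-0.21,0.02],"dr":[0,0,0]},{"travel":[-0.17,-0.21,0.02],"dr":[0,0,0]},{"travel":[-0.17,-0.21,0.02],"dr":[0,0,0]},{"travel":[-0.17,-0.21,0.02],"dr":[0,0,0]},{"travel":[-0.17,-0.21,0.02],"dr":[0,0,0]},{"travel":[-0.17,-0.21,0.02],"dr":[0,0,0]},{"travel":[0,0,0],"dr":[0,0,-0.23]},{"travel":[0,0,0],"dr":[0,0,-0.23]},{"travel":[0,0,0],"dr":[0,0,-0.23]},{"travel":[0,0,0],"dr":[0,0,-0.23]},{"travel":[0,0,0],"dr":[0,0,-0.23]},{"travel":[0,0,0],"dr":[0,0,-0.23]},{"travel":[0,0,0],"dr":[0,0,0]}]'
python3 go.py .527 -.289 .2 2.081
python3 - <<'E'
from fit import *
c=viewer.get_calibration("wrist");im=viewer.camera("wrist")
cv2.imwrite("pics/w1.png",im[...,::-1]); np.savez("w1.npz",im=im,**c)
E
```

```text
time_s: 2.52
eef_pos: [0.5149, -0.286, 0.1977]
eef_rot: [-0.005, -0.247, 0.969, 0.003]
wrist_force: [0.0, 0.1, 0.1]
opening: 1.001
t 2.5167 pos [ 0.5149 -0.286   0.1977] q [-0.7055  0.2504  1.594  -0.0053  1.308  -2.7739] F [0.0322 0.1126 0.0542] open 1.0011217149451148
tool shift frac [-0.0612 -0.0563 -0.0163] turn frac [ 0.0159 -0.0165 -0.0214] shift frac after turn [-0.0607 -0.0571 -0.0153]
```

View pics/w1.png

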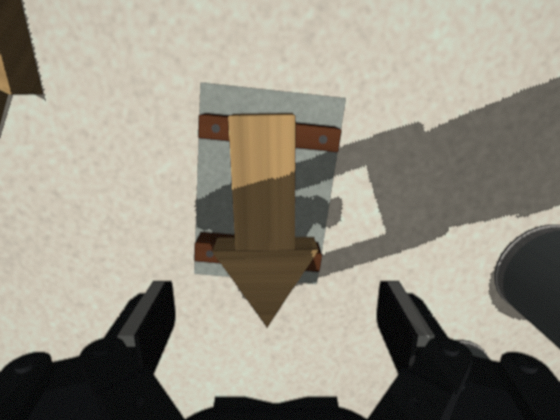

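The wrist view shows the arrow on the rack in partial shadow: tail corners (229,115) and (295,114), wings (213,252) and (318,250), tip (267,327). I'll fit these corners.

```bash
python3 - <<'E'
from fit import *
c=np.load("w1.npz")
g=cv2.cvtColor(c['im'],cv2.COLOR_RGB2GRAY)
uv=np.array([[229,115],[295,114],[318,250],[267,327],[213,252]],float)
r=cv2.cornerSubPix(g,uv.astype(np.float32)[:,None],(4,4),(-1,-1),(3,50,.01))[:,0]; print(r)
O=outline(); P=None
# image right = ? try both mirrorings
for P in (O[[0,6,4,3,2]],O[[6,0,2,3,4]]):
  for obs in (uv,r):
    s=least_squares(lambda p:(proj(c,world(p,P))-obs).ravel(),[.527,-.289,.066,.51],x_scale=[.01,.01,.01,.05],loss='soft_l1'); print(s.x,s.cost,s.fun.reshape(-1,2).round(1).tolist())
    s=least_squares(lambda p:(proj(c,world([p[0],p[1],.069,p[2]],P))-obs).ravel(),[.527,-.289,.51]); print(' z fixed',s.x,s.cost)
E
```

```text
Traceback (most recent call last):
cv2.error: OpenCV(4.12.0) :-1: error: (-5:Bad argument) in function 'cornerSubPix'
> Overload resolution failed:
>  - Layout of the output array corners is incompatible with cv::Mat
>  - Expected Ptr<cv::UMat> for argument 'corners'
```

```bash
python3 - <<'E'
from fit import *
c=np.load("w1.npz")
g=cv2.cvtColor(c['im'],cv2.COLOR_RGB2GRAY)
uv=np.array([[229,115],[295,114],[318,250],[267,327],[213,252]],float)
r=cv2.cornerSubPix(g,np.ascontiguousarray(uv.astype(np.float32).reshape(-1,1,2)),(4,4),(-1,-1),(3,50,.01)).reshape(-1,2); print(r)
O=outline()
for P in (O[[0,6,4,3,2]],O[[6,0,2,3,4]]):
  for obs in (uv,r):
    s=least_squares(lambda p:(proj(c,world(p,P))-obs).ravel(),[.527,-.289,.066,.51],x_scale=[.01,.01,.01,.05],loss='soft_l1'); print(s.x,s.cost,s.fun.reshape(-1,2).round(1).tolist())
    s=least_squares(lambda p:(proj(c,world([p[0],p[1],.069,p[2]],P))-obs).ravel(),[.527,-.289,.51]); print(' z fixed',s.x,s.cost)
E
```

```text
[[228.5042 114.6348]
 [293.7818 113.8993]
 [318.     250.    ]
 [266.6344 327.4785]
 [211.9525 251.0938]]
[ 0.5285 -0.2875  0.0669  0.5121] 2.673057032315377 [[-0.5, 0.5], [0.6, 0.6], [0.6, -1.1], [0.2, 0.7], [-1.1, -1.5]]
 z fixed [ 0.5281 -0.2876  0.5127] 4.252625400362569
[ 0.5285 -0.288   0.0675  0.5125] 1.937803279735796 [[-0.7, 0.5], [1.2, 0.3], [0.2, -1.1], [0.1, 0.4], [-0.7, -0.5]]
 z fixed [ 0.5282 -0.2881  0.5129] 2.8776660140809396
[ 0.5272 -0.2843  0.0658  0.4802] 342.41126793744286 [[74.2, 1.0], [-58.6, 0.7], [-103.2, -1.3], [0.0, 0.2], [108.1, -1.8]]
 z fixed [ 0.5302 -0.2864  0.5161] 15732.06379163785
[ 0.5274 -0.2853  0.0666  0.486 ] 342.25651018531676 [[72.9, 0.8], [-59.3, 0.7], [-104.3, -0.9], [0.0, 0.0], [108.4, -1.0]]
 z fixed [ 0.5303 -0.2869  0.5202] 15795.090850888666
```

Consistent: arrow at (0.528, −0.288), yaw 0.512, top ≈ 0.068. I'll align and then descend.

```bash
python3 -m handwheel '[{"travel":[-0.03,-0.03,0.1],"dr":[0.008,-0.008,-0.01]},{"travel":[-0.03,-0.03,0.1],"dr":[0.008,-0.008,-0.01]},{"travel":[0,0,0.1],"dr":[0,0,0]},{"travel":[0,0,0],"dr":[0,0,0]}]'
python3 go.py .528 -.288 .032 2.083
```

```text
time_s: 2.9
eef_pos: [0.5276, -0.2898, 0.1518]
eef_rot: [0.001, -0.241, 0.971, -0.001]
wrist_force: [0.0, 0.3, -1.1]
opening: 1.001
t 2.9 pos [ 0.5276 -0.2898  0.1518] q [-0.6992  0.3176  1.6081 -0.0002  1.2136 -2.7564] F [ 0.0202  0.2528 -1.1396] open 1.0013295826928956
tool shift frac [-0.0074  0.0109  0.7987] turn frac [-0.0041  0.0013 -0.049 ] shift frac after turn [-0.0082  0.009   0.7987]
```

```bash
python3 -m handwheel '[{"travel":[-0.004,0.005,0.12],"dr":[0,0,-0.025]},{"travel":[-0.004,0.005,0.12],"dr":[0,0,-0.025]},{"travel":[0,0,0.12],"dr":[0,0,0]},{"travel":[0,0,0.1],"dr":[0,0,0]},{"travel":[0,0,0.1],"dr":[0,0,0]},{"travel":[0,0,0.08],"dr":[0,0,0]},{"travel":[0,0,0],"dr":[0,0,0]}]'
python3 go.py .528 -.288 .032 2.083
```

```text
time_s: 3.48
eef_pos: [0.53, -0.2889, 0.0566]
eef_rot: [0.002, -0.244, 0.97, -0.003]
wrist_force: [-0.1, -0.2, 0.9]
opening: 1.0
t 3.4833 pos [ 0.53   -0.2889  0.0566] q [-0.6954  0.4457  1.6538 -0.0003  1.0358 -2.7591] F [-0.1334 -0.2366  0.9457] open 0.9997612177245538
tool shift frac [0.0089 0.0126 0.1636] turn frac [-0.0114  0.004  -0.0366] shift frac after turn [0.0084 0.0118 0.1637]
```

```bash
python3 -m handwheel '[{"travel":[0.01,0.012,0.08],"dr":[-0.01,0,-0.04]},{"travel":[0,0,0.08],"dr":[0,0,0]},{"travel":[0,0,0.02],"dr":[0,0,0]},{"travel":[0,0,0],"dr":[0,0,0]}]'
python3 go.py .528 -.288 .032 2.083
```

```text
time_s: 3.82
eef_pos: [0.5289, -0.289, 0.0294]
eef_rot: [0.002, -0.254, 0.967, -0.001]
wrist_force: [-0.9, -0.2, 1.2]
opening: 1.002
t 3.8167 pos [ 0.5289 -0.289   0.0294] q [-0.6978  0.4873  1.6605  0.0022  0.99   -2.7831] F [-0.9083 -0.1575  1.1675] open 1.0017087302417307
tool shift frac [ 0.0018  0.0086 -0.0177] turn frac [-0.0055  0.0058  0.0021] shift frac after turn [ 0.0018  0.0087 -0.0176]
```

```bash
python3 -m handwheel '[{"travel":[0,0,0],"dr":[0,0,0]},{"travel":[0,0,0],"dr":[0,0,0]},{"travel":[0,0,0],"dr":[0,0,0]},{"travel":[0,0,0],"dr":[0,0,0]},{"travel":[0,0,0],"dr":[0,0,0]},{"travel":[0,0,0],"dr":[0,0,0]},{"travel":[0,0,0],"dr":[0,0,0]},{"travel":[0,0,0],"dr":[0,0,0]},{"travel":[0,0,0],"dr":[0,0,0]},{"travel":[0,0,0],"dr":[0,0,0]}]' -1
python3 go.py .528 -.288 .032 2.083
```

```text
time_s: 4.65
eef_pos: [0.5298, -0.2897, 0.0313]
eef_rot: [0.003, -0.254, 0.967, -0.002]
wrist_force: [0.9, -0.1, -0.7]
opening: 0.577
t 4.65 pos [ 0.5298 -0.2897  0.0313] q [-0.6977  0.4849  1.6592  0.0022  0.9911 -2.7824] F [ 0.9193 -0.1334 -0.7122] open 0.5765126542128565
tool shift frac [ 0.005   0.016  -0.0047] turn frac [-0.0102  0.0076  0.001 ] shift frac after turn [ 0.0051  0.016  -0.0046]
```

Opening is 0.577 × 85 ≈ 49 mm, so the shaft is held. I'll lift gently.

```bash
python3 -m handwheel '[{"travel":[0,0,-0.03],"dr":[0,0,0]},{"travel":[0,0,-0.06],"dr":[0,0,0]},{"travel":[0,0,-0.1],"dr":[0,0,0]},{"travel":[0,0,-0.12],"dr":[0,0,0]},{"travel":[0,0,-0.12],"dr":[0,0,0]},{"travel":[0,0,-0.12],"dr":[0,0,0]},{"travel":[0,0,-0.12],"dr":[0,0,0]},{"travel":[0,0,-0.12],"dr":[0,0,0]},{"travel":[0,0,-0.12],"dr":[0,0,0]},{"travel":[0,0,-0.12],"dr":[0,0,0]},{"travel":[0,0,-0.12],"dr":[0,0,0]},{"travel":[0,0,-0.08],"dr":[0,0,0]},{"travel":[0,0,0],"dr":[0,0,0]}]'
python3 go.py .573 .25 .22 1.358
python3 - <<'E'
from fit import *
c=viewer.get_calibration("wrist");im=viewer.camera("wrist")
cv2.imwrite("pics/w2.png",im[...,::-1]); np.savez("w2.npz",im=im,**c)
E
```

```text
time_s: 5.73
eef_pos: [0.5278, -0.2884, 0.2327]
eef_rot: [0.003, -0.254, 0.967, -0.003]
wrist_force: [0.3, -1.1, -1.7]
opening: 0.577
t 5.7333 pos [ 0.5278 -0.2884  0.2327] q [-0.6982  0.2318  1.5437  0.0018  1.3578 -2.7822] F [ 0.3138 -1.1231 -1.7257] open 0.5765291034370107
tool shift frac [-2.0233  2.9803  0.0727] turn frac [-0.0097  0.0133  1.3858] shift frac after turn [0.4634 3.572  0.0845]
```

View pics/w2.png

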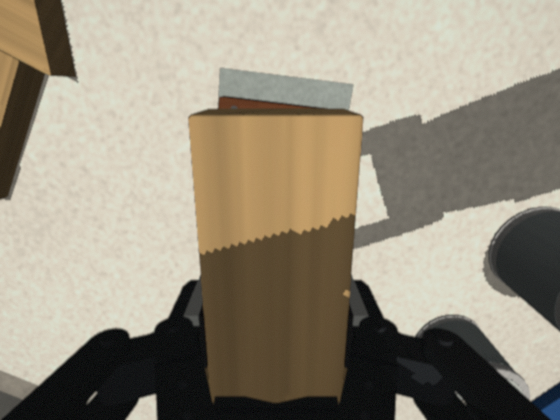

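The arrow is held and looks level, with tail corners at (190,117) and (362,115). I'll fit its pose in the tool frame from those corners and the shaft edges.

```bash
cat > held.py <<'E'
# pose of the held arrow in the tool frame from a wrist picture: tail corners + straight shaft edges
import sys
from fit import *
from scipy.spatial.transform import Rotation as R
def held(f,cor,el,er,pos,rot):
    c=np.load(f); M=R.from_quat(np.array(rot)[[1,2,3,0]]).as_matrix()
    P=np.array([[-.076,.025],[-.076,-.025]]);
    def W(p,P2):  # p: x,y,z(top, tool frame), yaw, pitch ; arrow x ~ -tool x
        A=R.from_euler('zy',[p[3],p[4]]).as_matrix()@np.diag([-1,1,-1.])
        return (M@(A@np.c_[P2,np.zeros(len(P2))].T+np.array(p[:3])[:,None])).T+pos
    def r(p):
        o=list((proj(c,W(p,P))-cor).ravel())
        for k,e in((.025,el),(-.025,er)):
            a,b=proj(c,W(p,np.array([[-.076,k],[0.,k]]))); n=np.array([-(b-a)[1],(b-a)[0]]);n/=np.linalg.norm(n)
            o+=list((np.array(e)-a)@n*2)
        return np.array(o)
    best=None
    s=least_squares(r,[0,0,-.038,0,0],x_scale=[.01,.01,.01,.05,.05]); return s.x,s.fun,W(s.x,np.array([[0.,0],[.112,0],[-.076,0]]))
E
python3 - <<'E'
from held import *
c=np.load("w2.npz");im=c['im'].astype(float);o=ctrl.get_obs()
d=cv2.GaussianBlur(im[...,0]-im[...,2],(0,0),.7)
L=[];Rr=[]
for v in range(130,200,5):
    row=d[v]; i=np.where(row[150:400]>55)[0]+150; L.append([i.min(),v]);Rr.append([i.max(),v])
print(L[0],L[-1],Rr[0],Rr[-1],d[150,180:200:3])
def ln(E): E=np.array(E,float);k=np.polyfit(E[:,1],E[:,0],1);return k
kl,kr=ln(L),ln(Rr);print(kl,kr)
E=lambda k:[[np.polyval(k,v),v] for v in(120,160,200)]
col=[np.where(np.diff(im[100:130,u].sum(1))>40)[0]+100 for u in(200,275,350)];print(col)
vl,vr=117,115.5
cor=np.array([[np.polyval(kl,vl),vl],[np.polyval(kr,vr),vr]])
for sg in (1,-1):
    cc=cor if sg==1 else cor[::-1]; a,b=(E(kl),E(kr)) if sg==1 else (E(kr),E(kl))
    print(sg,*held("w2.npz",cc,a,b,o['eef_pos'],o['eef_rot']))
E
```

```text
[np.int64(189), 130] [np.int64(195), 195] [np.int64(361), 130] [np.int64(356), 195] [14.7207 17.9665 20.0311 27.4646 78.2402 83.6221 83.2033]
[  0.0826 178.5714] [ -0.0857 372.2857]
[array([113, 114, 115]), array([114, 115]), array([113, 114, 115])]
1 [  0.1511  -0.0003  -0.0405   9.4228 -12.5366] [-0.1877 -0.6053 -0.1928  0.6049  0.2483 -0.0404 -0.329   0.2524 -0.0418
 -0.3359] [[ 0.3958 -0.3625  0.2714]
 [ 0.2984 -0.4176  0.2743]
 [ 0.462  -0.3251  0.2695]]
-1 [-0.0009  0.     -0.036  -0.002   0.0298] [-0.1928  0.6049 -0.1877 -0.6053 -0.2524  0.0418  0.3359 -0.2483  0.0404
  0.329 ] [[ 0.5281 -0.2877  0.2676]
 [ 0.6256 -0.2325  0.2647]
 [ 0.462  -0.3251  0.2695]]
```

Arrow in the tool frame: offset about 1 mm, yaw −0.002, underside ≈ 6–7 mm above the TCP. Now I'll carry it across the tins, with the underside at ≈ 0.23 against tin tops at 0.125.

```bash
python3 -m handwheel '[{"travel":[-0.06,0.09,0],"dr":[0,0,0]},{"travel":[-0.126,0.186,0],"dr":[0,0,0]},{"travel":[-0.126,0.186,0],"dr":[0,0,0]},{"travel":[-0.126,0.186,0],"dr":[0,0,0]},{"travel":[-0.126,0.186,0],"dr":[0,0,0]},{"travel":[-0.126,0.186,0],"dr":[0,0,0]},{"travel":[-0.126,0.186,0],"dr":[0,0,0]},{"travel":[-0.126,0.186,0],"dr":[0,0,0]},{"travel":[-0.126,0.186,0],"dr":[0,0,0]},{"travel":[-0.126,0.186,0],"dr":[0,0,0]},{"travel":[-0.126,0.186,0],"dr":[0,0,0]},{"travel":[-0.126,0.186,0],"dr":[0,0,0]},{"travel":[-0.126,0.186,0],"dr":[0,0,0]},{"travel":[-0.126,0.186,0],"dr":[0,0,0]},{"travel":[-0.126,0.186,0],"dr":[0,0,0]},{"travel":[-0.06,0.09,0],"dr":[0,0,0]}]'
python3 go.py .573 .25 .2 1.358
```

```text
time_s: 7.12
eef_pos: [0.5543, 0.2449, 0.2118]
eef_rot: [-0.011, -0.25, 0.968, 0.005]
wrist_force: [0.4, 0.1, -1.3]
opening: 0.575
t 7.1167 pos [0.5543 0.2449 0.2118] q [ 0.2159  0.2793  1.5286  0.0086  1.3552 -1.8624] F [ 0.3702  0.1205 -1.3496] open 0.574824477237706
tool shift frac [-0.1266 -0.0318  0.076 ] turn frac [ 0.0135 -0.0431  1.3719] shift frac after turn [-0.1144  0.0593  0.0787]
```

```bash
python3 -m handwheel '[{"travel":[0,0,0],"dr":[0,0,0.15]},{"travel":[0,0,0],"dr":[0,0,0.22]},{"travel":[0,0,0],"dr":[0,0,0.22]},{"travel":[0,0,0],"dr":[0,0,0.22]},{"travel":[0,0,0],"dr":[0,0,0.22]},{"travel":[0,0,0],"dr":[0,0,0.22]},{"travel":[0,0,0],"dr":[0,0,0.1]},{"travel":[0,0,0],"dr":[0,0,0]}]'
python3 go.py .573 .25 .1 1.358
```

```text
time_s: 7.78
eef_pos: [0.5404, 0.2562, 0.1986]
eef_rot: [-0.023, 0.111, 0.994, -0.002]
wrist_force: [-0.2, 0.0, -1.1]
opening: 0.578
t 7.7833 pos [0.5404 0.2562 0.1986] q [ 0.2377  0.2892  1.5444  0.0125  1.352  -1.1126] F [-0.1609  0.0423 -1.1499] open 0.578442896394217
tool shift frac [-0.2501  0.0138  0.6466] turn frac [-0.0161 -0.0858 -0.0204] shift frac after turn [-0.2209  0.0058  0.6573]
```

```bash
python3 -m handwheel '[{"travel":[-0.07,0,0.1],"dr":[-0.005,-0.03,-0.007]},{"travel":[-0.07,0,0.1],"dr":[-0.005,-0.03,-0.007]},{"travel":[-0.07,0,0.1],"dr":[-0.005,-0.03,-0.007]},{"travel":[0,0,0.1],"dr":[0,0,0]},{"travel":[0,0,0],"dr":[0,0,0]}]'
python3 go.py .573 .25 .1 1.358
python3 - <<'E'
from fit import *
c=viewer.get_calibration("wrist");im=viewer.camera("wrist")
cv2.imwrite("pics/w3.png",im[...,::-1]); np.savez("w3.npz",im=im,**c)
E
```

```text
time_s: 8.2
eef_pos: [0.5661, 0.2512, 0.132]
eef_rot: [-0.001, 0.1, 0.995, -0.001]
wrist_force: [-1.5, -0.4, -2.7]
opening: 0.582
t 8.2 pos [0.5661 0.2512 0.132 ] q [ 0.2268  0.3792  1.5701 -0.001   1.1941 -1.1436] F [-1.5377 -0.3855 -2.7206] open 0.5815229531280649
tool shift frac [-0.047   0.0013  0.2132] turn frac [-0.0031 -0.0024  0.0244] shift frac after turn [-0.0467  0.0016  0.2132]
```

View pics/w3.png

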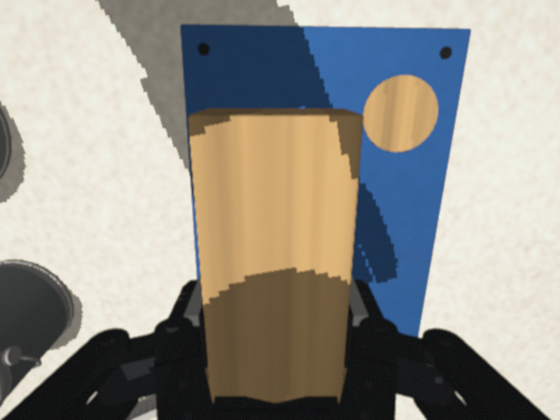

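The wrist view shows the board's rear corners at (181,25) and (470,30), the disc at (400,113), and the arrow over the place with its tail at (190..362,115). I'll use the disc as a close-range reference: place relative to disc from the first pictures, and disc from the wrist camera.

```bash
cat > ref.py <<'E'
from fit import *
T=viewer.get_calibration("top");S=viewer.get_calibration("scene")
def back(c,uv,z):
    d=np.linalg.inv(c['camera_matrix'])@np.r_[uv,1]; d=c['R'].T@d; o=-c['R'].T@c['t']; return (o+d*(z-o[2])/d[2])[:2]
def cen(k): # centroid of a filled contour
    m=cv2.moments(k.astype(np.float32)); return np.array([m['m10'],m['m01']])/m['m00']
E
python3 - <<'E'
from ref import *
rd=lambda n:cv2.cvtColor(cv2.imread(f"pics/{n}0.png"),cv2.COLOR_BGR2RGB)
for n,c,sp,sd in(("top",T,(157,205),(120,221)),("scene",S,(395,305),(451,312))):
    im=rd(n); p,_,_=fit([(c,contour(im,0,sp))],outline(5),[.573,.25,.018,-.213],.018)
    k=contour(im,0,sd);d=back(c,cen(k),.018); a=np.ptp(np.array([back(c,x,.018) for x in k]),0)
    print(n,'place',p,'disc',d,'dia',a,'rel',p[:2]-d)
w=np.load("w3.npz");k=contour(w['im'],20,(400,113));print('wrist disc px',cen(k),'world',back(w,cen(k),.018),np.ptp(np.array([back(w,x,.018) for x in k]),0))
a,b=back(w,(181,25),.018),back(w,(470,30),.018);print('rear edge',a,b,np.linalg.norm(a-b),'yaw',np.arctan2(*(b-a)[::-1])-np.pi/2)
E
```

```text
top place [ 0.5726  0.25   -0.2139] disc [0.5171 0.3491] dia [0.0519 0.0519] rel [ 0.0555 -0.0991]
scene place [ 0.5735  0.251  -0.2127] disc [0.5185 0.3504] dia [0.0531 0.0521] rel [ 0.055  -0.0994]
wrist disc px [286.5979 235.1776] world [0.5931 0.2551] [0.2793 0.2212]
rear edge [0.4348 0.2159] [0.4749 0.399 ] 0.1874854593922537 yaw -0.21559126692160713
```

```bash
python3 - <<'E'
from ref import *
w=np.load("w3.npz")
im=w['im'].copy(); im[:, :366]=[0,0,200]
k=contour(im,0,(400,113));d=back(w,cen(k),.018);print(cen(k),d,np.ptp(np.array([back(w,x,.018) for x in k]),0),'place from wrist',d+[.0553,-.0992])
E
```

```text
[400.6356 112.9811] [0.5182 0.3504] [0.0523 0.0507] place from wrist [0.5735 0.2512]
```

```bash
python3 -m handwheel '[{"travel":[-0.02,0,0.1],"dr":[0,0,0.012]},{"travel":[-0.02,0,0.1],"dr":[0,0,0.012]},{"travel":[-0.01,0,0.1],"dr":[0,0,0]},{"travel":[0,0,0.1],"dr":[0,0,0]},{"travel":[0,0,0.1],"dr":[0,0,0]},{"travel":[0,0,0],"dr":[0,0,0]}]'
python3 go.py .573 .2508 .0235 1.358
```

```text
time_s: 8.75
eef_pos: [0.5756, 0.2518, 0.0589]
eef_rot: [0.002, 0.104, 0.995, 0.001]
wrist_force: [-1.7, 0.0, -1.8]
opening: 0.575
t 8.75 pos [0.5756 0.2518 0.0589] q [ 0.2239  0.489   1.5837 -0.0004  1.0646 -1.1391] F [-1.7109  0.0317 -1.8112] open 0.5748791296397511
tool shift frac [ 0.0163 -0.0103  0.2357] turn frac [0.0028 0.0076 0.0099] shift frac after turn [ 0.0154 -0.01    0.2357]
```

```bash
python3 -m handwheel '[{"travel":[0.01,-0.005,0.05],"dr":[0,0.005,0.01]},{"travel":[0.005,-0.005,0.05],"dr":[0,0,0]},{"travel":[0,0,0.04],"dr":[0,0,0]},{"travel":[0,0,0.03],"dr":[0,0,0]},{"travel":[0,0,0],"dr":[0,0,0]},{"travel":[0,0,0],"dr":[0,0,0]}]'
python3 go.py .573 .2508 .0235 1.358
python3 - <<'E'
from fit import *
o=ctrl.get_obs()
c=viewer.get_calibration("wrist");im=viewer.camera("wrist");np.savez("w4.npz",im=im,**c)
t=viewer.camera("top");s=viewer.camera("scene");cv2.imwrite("pics/t4.png",t[...,::-1]);cv2.imwrite("pics/s4.png",s[...,::-1])
k=lambda a,w:cv2.resize(a,w,interpolation=cv2.INTER_CUBIC)
m=np.hstack([np.vstack([k(im,(400,300)),k(t[130:265,80:260],(400,300))]),k(s[250:400,325:425+0],(400,600))])
m=np.hstack([np.vstack([k(im,(400,300)),k(t[130:265,80:260],(400,300))]),np.vstack([k(s[245:395,320:520],(400,300)),k(s[285:360,350:450],(400,300))])])
cv2.imwrite("pics/m4.png",m[...,::-1])
E
```

```text
time_s: 9.25
eef_pos: [0.5744, 0.2515, 0.0338]
eef_rot: [0.002, 0.106, 0.994, 0.001]
wrist_force: [-0.1, -1.4, -1.0]
opening: 0.577
t 9.25 pos [0.5744 0.2515 0.0338] q [ 0.2233  0.5233  1.5936  0.0012  1.0198 -1.1361] F [-0.0743 -1.3641 -1.0114] open 0.5768701286056191
tool shift frac [ 0.0082 -0.007   0.0687] turn frac [0.0058 0.0077 0.0014] shift frac after turn [ 0.0079 -0.0068  0.0687]
```

View pics/m4.png

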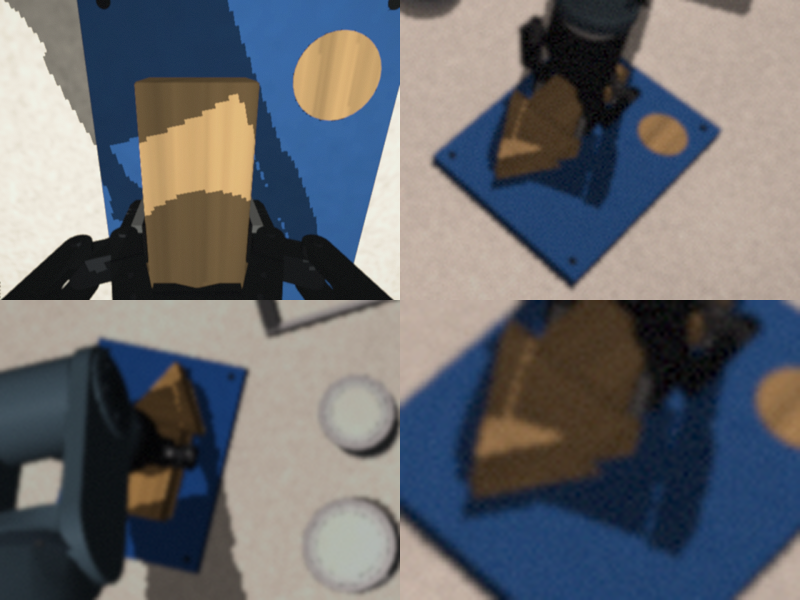

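Over the place, with a gap of ≈ 23 mm still to go and nothing touching. The arrow points like the board. I'll take the last 10 mm in small rows and then measure.

```bash
python3 -m handwheel '[{"travel":[0.008,-0.006,0.02],"dr":[0.005,0.007,0]},{"travel":[0,0,0.02],"dr":[0,0,0]},{"travel":[0,0,0.015],"dr":[0,0,0]},{"travel":[0,0,0],"dr":[0,0,0]},{"travel":[0,0,0],"dr":[0,0,0]}]'
python3 go.py .573 .2508 .0235 1.358
cat > final.py <<'E'
from ref import *; from held import held; import sys
tag=sys.argv[1]
o=ctrl.get_obs();c=viewer.get_calibration("wrist");im=viewer.camera("wrist");s=viewer.camera("scene")
np.savez(f"w{tag}.npz",im=im,**c);np.savez(f"s{tag}.npz",im=s)
b=im.copy(); b[:,:366]=[0,0,200]
k=contour(b,0,(470,105));d=back(c,cen(k),.018);print('disc',cen(k),d,'dia',np.ptp(np.array([back(c,x,.018) for x in k]),0),'place',d+[.0553,-.0992])
cv2.imwrite(f"pics/w{tag}.png",im[...,::-1])
# predicted outlines from the TCP, in scene
R_=o['eef_rot'];print(o['eef_pos'])
h=o['eef_pos'][2]
v=cv2.resize(s[275:375,345:479],None,fx=6,fy=6,interpolation=cv2.INTER_CUBIC); v=np.ascontiguousarray(v[:600,:800,::-1])
# predicted with the arrow at target, underside 12.5 mm above the face (green top, red underside); place (white)
for z,P,col in((.0605,outline(),(0,255,0)),(.0305,outline(),(0,0,255)),(.018,outline(5),(255,255,255))):
    q=(proj(S,world([.573,.2508,z,-.2135],P))-[345,275]+.5)*6
    cv2.polylines(v,[q.astype(int)],True,col,1)
cv2.imwrite(f"pics/sc{tag}.png",v)
E
python3 final.py 5
```

```text
time_s: 9.82
eef_pos: [0.574, 0.2511, 0.0263]
eef_rot: [0.001, 0.106, 0.994, 0.0]
wrist_force: [1.1, -0.3, -2.4]
opening: 0.578
t 9.8167 pos [0.574  0.2511 0.0263] q [ 0.2232  0.5351  1.5942  0.0001  1.0096 -1.1356] F [ 1.1472 -0.3454 -2.4018] open 0.5779342653991811
tool shift frac [ 0.006  -0.0035  0.0188] turn frac [0.0024 0.0046 0.0014] shift frac after turn [ 0.006  -0.0035  0.0189]
disc [482.4558 106.3997] [0.5175 0.3502] dia [0.0523 0.0521] place [0.5728 0.251 ]
[0.574  0.2511 0.0263]
```

View pics/sc5.png

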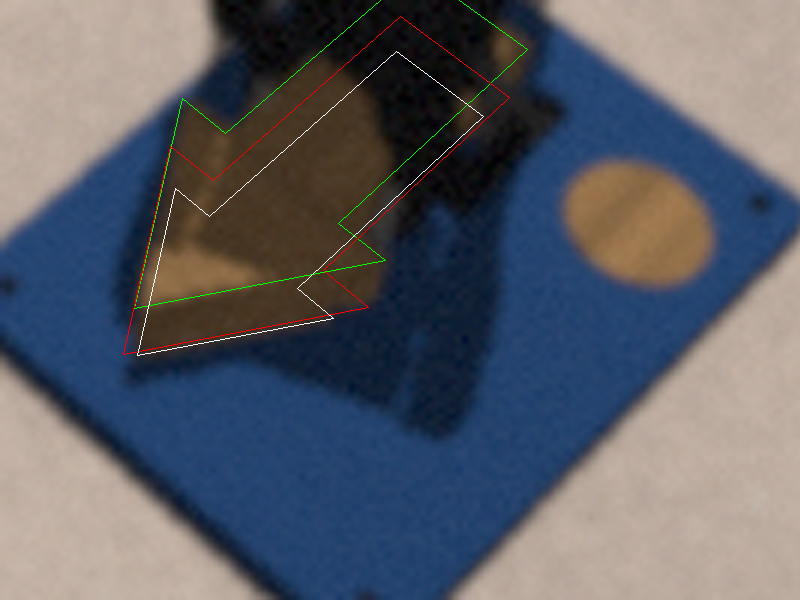

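View pics/w5.png

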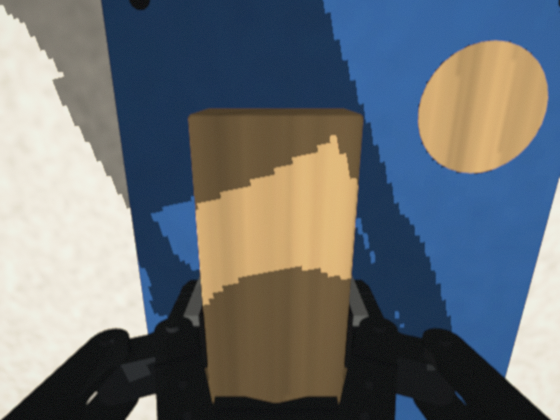

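The scene overlay shows the head within a couple of mm of the prediction (tip ≈ (135,350) in the crop, predicted (125,353)). The wrist view shows the disc at (482,106) and tail corners at (190,117) and (362,115). I'll quantify both.

```bash
cat > chk.py <<'E'
from held import *; from ref import *; import sys
tag=sys.argv[1]; o=ctrl.get_obs()
w=np.load(f"w{tag}.npz");im=w['im'].astype(float)
d=cv2.GaussianBlur(im[...,0]-im[...,2],(0,0),.7); L=[];Q=[]
for v in range(125,270,3):
    L.append([170+np.argmax(np.diff(d[v,170:225])) + .5,v]); Q.append([335+np.argmin(np.diff(d[v,335:385]))+.5,v])
def line(E):
    E=np.array(E);k=np.polyfit(E[:,1],E[:,0],1)
    for _ in range(3):
        r=np.abs(np.polyval(k,E[:,1])-E[:,0]);g=r<max(1.,2*np.median(r));k=np.polyfit(E[g,1],E[g,0],1)
    return k,g.sum()
(kl,nl),(kr,nr)=line(L),line(Q);print('edges',kl,nl,kr,nr)
E=lambda k:[[np.polyval(k,v),v] for v in(120,180,250)]
cor=np.array([[np.polyval(kr,115.5),115.5],[np.polyval(kl,117),117]])
x,f,W=held(f"w{tag}.npz",cor,E(kr),E(kl),np.array(o['eef_pos']),o['eef_rot'])
print('wrist: tool-frame',x,'res',np.abs(f).max(),'\n centre/tip/tail of top',W.round(4).tolist(),'yaw',np.arctan2(*(W[1]-W[0])[1::-1]))
s=np.load(f"s{tag}.npz")['im']; k=contour(s,8,(380,320))
for zt in(.0605,.0635,.0665):
    def hull(p):
        H=outline()[2:5]; X=np.vstack([world([*p,z,-.2135],H) for z in(zt,zt-.03)]); return cv2.convexHull(proj(S,X).astype(np.float32))
    # contour points on the free sides of the head only
    sel=np.array([a for a in k if (a[0]<407 and a[1]>322) or (a[0]<373 and a[1]>300)])
    def r(p): h=hull(p); return np.array([cv2.pointPolygonTest(h,(float(a),float(b)),True) for a,b in sel])
    t=least_squares(r,[.573,.251],loss='soft_l1',f_scale=.5,diff_step=1e-4,x_scale=.01)
    print('scene, top z',zt,t.x,'n',len(sel),'med',np.median(np.abs(r(t.x))))
E
python3 chk.py 5
```

```text
edges [  0.0783 178.1975] 49 [ -0.074  371.6588] 49
wrist: tool-frame [-0.0004  0.0009 -0.0387 -0.0032 -0.008 ] res 0.4853767739873547 
 centre/tip/tail of top [[0.5744, 0.2519, 0.0651], [0.684, 0.2286, 0.0662], [0.5001, 0.2676, 0.0643]] yaw -0.20889037073461353
scene, top z 0.0605 [0.5729 0.2525] n 273 med 0.25623076956896734
scene, top z 0.0635 [0.5747 0.2531] n 273 med 0.256296832897675
scene, top z 0.0665 [0.5765 0.2536] n 273 med 0.2564688764564466
```

```bash
python3 -m handwheel '[{"travel":[0.008,-0.01,0.022],"dr":[0.002,0.004,0.008]}]'
python3 -m handwheel '[{"travel":[0,0,0],"dr":[0,0,0]}]'
python3 final.py 6; python3 chk.py 6
```

```text
time_s: 10.0
eef_pos: [0.5732, 0.2502, 0.0238]
eef_rot: [0.001, 0.108, 0.994, 0.0]
wrist_force: [-0.1, -0.3, -1.6]
opening: 0.579
time_s: 10.08
eef_pos: [0.5725, 0.2499, 0.023]
eef_rot: [0.0, 0.108, 0.994, 0.0]
wrist_force: [0.7, 0.5, -2.2]
opening: 0.577
disc [489.6186 108.9478] [0.5175 0.3503] dia [0.0523 0.0522] place [0.5728 0.2511]
[0.5725 0.2499 0.023 ]
edges [  0.0777 178.3248] 49 [ -0.0741 371.611 ] 49
wrist: tool-frame [ 0.0002  0.0005 -0.0381 -0.0026 -0.0078] res 0.5168407934781101 
 centre/tip/tail of top [[0.573, 0.2506, 0.0617], [0.6824, 0.2269, 0.0628], [0.4987, 0.2667, 0.061]] yaw -0.21368675179983915
scene, top z 0.0605 [0.5737 0.2518] n 286 med 0.26028274233777815
scene, top z 0.0635 [0.5754 0.2523] n 286 med 0.26210973529017206
scene, top z 0.0665 [0.5772 0.2529] n 286 med 0.2576112496688835
```

Gap ≈ 12.5–13.5 mm, centre within ≈ 1 mm, yaw matches. One last check of stillness and of the rest of the scene before handing in.

```bash
python3 - <<'E'
from ref import *
for i in range(3):
    t=viewer.camera("top"); o=ctrl.get_obs(); print(o['time_s'],np.array(o['eef_pos']),np.abs(o['dq']).max(),o['opening'],np.array(o['wrist_force']))
a=cv2.imread("pics/top0.png").astype(int); b=t[...,::-1].astype(int)
for n,(u,v,w,h) in dict(tins=(215,155,50,30),tinL=(240,222,25,40),clamp=(185,70,120,80),board_edge=(100,145,25,60)).items():
    print(n,np.abs(a-b)[v:v+h,u:u+w].mean().round(2))
p=np.array(o['eef_pos'])
if abs(p[2]-.0233)<.0018 and np.hypot(*(p[:2]-[.573,.2503]))<.003: print('ok',ctrl.hand_in())
E
```

```text
10.2333 [0.5733 0.2501 0.0237] 0.0012625478247982405 0.5781760668977922 [ 1.4573 -0.4675 -1.0838]
10.2833 [0.5733 0.2502 0.0238] 0.0015553470373966978 0.5775541828610579 [ 0.3188 -0.3813 -3.0649]
10.3333 [0.5733 0.2502 0.0238] 0.0012047192290640593 0.5788366993353729 [ 0.2635  0.1201 -1.345 ]
tins 19.98
tinL 18.81
clamp 18.57
board_edge 50.76
the job is handed in; nothing more can be done
ok None
```

```bash
python3 - <<'E'
import cv2,numpy as np
a=cv2.imread("pics/top0.png",0).astype(np.float32);b=cv2.imread("pics/t4.png",0).astype(np.float32)
print(a[300:330,200:230].mean(),b[300:330,200:230].mean())
for n,(u,v,w,h) in dict(tinS=(220,160,44,42),tinL=(225,218,38,46),clamp=(185,70,125,80),boardcorner=(110,140,30,30)).items():
    r=cv2.matchTemplate(b[v-6:v+h+6,u-6:u+w+6],a[v:v+h,u:u+w],cv2.TM_CCOEFF_NORMED);print(n,r.max().round(3),np.array(np.unravel_index(r.argmax(),r.shape))-6)
E
```

```text
149.00444 152.37445
tinS 1.0 [0 0]
tinL 0.999 [0 0]
clamp 1.0 [0 0]
boardcorner 0.768 [ 0 -3]
```

The arrow is handed in, held still and level over the bare place with the grip on. I took the rack arrow, the smaller of the two wooden ones, gripped it across the shaft (opening ≈ 49 mm) and carried it about 0.1 m above the tin tops.

**Last checks**
- **Centre:** the wrist camera puts the arrow centre at (0.573, 0.2506) and the place at (0.573, 0.251), so within about 1 mm. The scene camera reads about 1 mm further off.
- **Direction:** the arrow's yaw is −0.2137, against −0.2135 for the place.
- **Level and gap:** tilt is under about 0.5°. The gap is about 12.5–14 mm to the wood, about 1 mm less under the tape.
- **Stillness:** joint speeds stayed near 0.001 rad/s. The clock stood at 10.3 s.
- **Tins and clamp:** in a top picture taken at 9.25 s, matching against the first picture put both tins and the clamp exactly where they were.
- **Board:** the wrist camera found the disc in the same spot, within 1 mm, before and after the descent.

**Checks that disagreed**
- **Pixel comparison:** a raw pixel comparison with the first top picture, made just before hand-in, showed large differences in every region (mean 18–20 at tins and clamp, 51 at the board edge). I did not find out why. The picture matching above does not support anything having moved.
- **Board corner:** the corner matched poorly in that picture (0.77, shifted 3 px), probably because of the arm and its shadow. For the board I relied on the disc instead.

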